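# Release-force check of latching drive plugs

### The job

Push the yellow spring latch on the clamshell fixture until it clicks and the lid pops up, then swing the lid past vertical so that it stays open. Press the plunger of every blue drive plug inside down until it clicks home, judging the push it takes, and leave plugs that need 6 to 14 N standing upright in the green tray and those that are weaker or stiffer standing upright in the red tray. Leave the other things on the bench where they are.

Things in the scene. Friction and masses are not known exactly. Their poses are not given: they have to be found in the camera images.
- case: Fixed clamshell fixture: gray base 130 (x) x 295 (y) x 24 mm, aluminium lid, 74 mm high shut. Origin: centre of its underside, z up; its -x side is the front (lid bar, latch); the lid's hinge line runs along y at x = +65, z = 24 mm. Inner floor 8 mm above the bench, walls 4 mm. The plugs stand on it, first in a row along y, about 54 mm apart, midway between front and back; some places are empty.
- latch_face (a point): Yellow thumb slide of the spring latch, at the front left of the fixture, 18 x 20 mm, 26 mm before the case front, standing from 17 to 47 mm above the bench on a dark rail 16 mm high. This point: middle of its push face, which looks to the case's -y, 37 mm high. Push it along the case's +y with shut fingers from above; the gap to the lid bar is 60 mm, the lid's steel lip there sticks out 11 mm.
- latch (a joint): Travel of the slide latch in m: 0 at rest, 0.016 at its stop, towards the case's +y. It pushes back with about 3 N at rest to 7 N at the stop and springs back when let go. At about 0.011 its hook clears the lid, which pops up about 0.13 rad and stays ajar; until then the hook holds the lid shut.
- lid (a joint): Lid angle in rad: 0 to 0.02 shut, 1.57 vertical, 1.9 at the open stop; its front edge swings up and over to the far side (about the case's +y). Lid 0.25 kg, hinge almost free: let go below about 1.1 it falls back to ajar; let go beyond about 1.25 it falls open to the stop and stays. A thin spring pin in the front left corner of the case holds it ajar.
- lid_bar (a point): Middle of the lid's black round pull bar: 10 mm thick, 90 mm long along the case's y, held 40 mm in front of the lid's front face by a post at each end; 54 mm above the bench when shut. In the lid's frame it is 170 mm before and 30 mm above the hinge line. It can be pinched from above, fingers closing across it, and turns between the pads as the lid swings.
- tray_green: Green open tray for plugs within limits, fixed, 195 (x) x 110 (y) x 22 mm, walls 4 mm, floor 4 mm above the bench. Origin: centre of the underside, x along its length.
- tray_red: Red open tray for plugs out of limits, fixed, same size and origin as the green one. Either tray may be on the left or right.
- hex_socket: Bystander: steel hex bit socket, 26 mm wide, 42 mm high. Origin: centre of the underside.
- stop_block: Bystander: squat orange polymer stop block, 60 x 60 x 35 mm. Origin: centre of the underside.
- plug_a: Blue drive plug (3 to 5 of plug_a to plug_e are present; they look alike), 0.12 to 0.24 kg, upright: flange 44 mm wide, 10 mm thick, barrel 32 mm wide from there up to 46 mm, plunger 16 mm wide on top up to 58 mm. Origin: centre of the underside, z up through the plunger.
- pin_a (a joint): Travel of plug_a's plunger in m: 0 out, 0.007 clicked home at its hard stop; pushed straight down, it stays down. Until the stop it resists nearly evenly (rising about 1 N). This push (the release force) differs from plug to plug, cannot be seen, only felt in its first press: some near 10 N (within 6 to 14 N), others near 3.5 or 19 N. The push against the hard stop does not count.
- plug_b: Drive plug like plug_a, same sizes.
- pin_b (a joint): Plunger travel of plug_b, as for pin_a.
- plug_c: Drive plug like plug_a, same sizes.
- pin_c (a joint): Plunger travel of plug_c, as for pin_a.
- plug_d: Drive plug like plug_a, same sizes.
- pin_d (a joint): Plunger travel of plug_d, as for pin_a.
- plug_e: Drive plug like plug_a, same sizes.
- pin_e (a joint): Plunger travel of plug_e, as for pin_a.
- core_a (a point): Point on the axis of plug_a, 25 mm above its underside (mid barrel). The judge tells plugs in and out of limits by its height differing by some hundredths of a mm: far below the noise, of no use for sorting; press to find out.
- core_b (a point): The same point of plug_b.
- core_c (a point): The same point of plug_c.
- core_d (a point): The same point of plug_d.
- core_e (a point): The same point of plug_e.
Mind the look-alikes: they are no part of the job. What is shaped like the tray_red but purple is not meant.

How it is judged:
By the outcome, as a careful person would: the job done as asked, in the order asked, and still so for the second after the job is handed in, with the robot touching nothing.
Of plug_a, plug_b, plug_c, plug_d, plug_e only 3 to 5 are there at a start; the rules pass over those that are not, and their reading is None.
At some moment in a run one of plug_a, plug_b, plug_c, plug_d, plug_e may be knocked a few centimetres aside while the robot is not near it.
It also fails if it takes over 210 s, if anything falls off the work surface, if the arm or the gripper's body presses on something with over 40 N, if the wrist force passes 120 N, or if a joint passes its speed limit or range.

### The arm

A 6-joint arm with a two-finger parallel gripper is mounted at the origin on the work surface. World frame = base frame: x ahead of the robot, y to its left, z up, the work surface at z = 0. Lengths are in m, angles in rad, forces in N, time in s.
With the tool pointing down it reaches from about 0.375 to 0.9 m from the base axis. Payload 3.1 kg.
Tool frame: the origin (TCP) lies between the finger pads; the fingertips stand 14 mm ahead of it and the grasp point (between the pads) lies 5 mm behind it (robot.finger_overhang is the distance from the TCP to the fingertips, in m); z points along the fingers, y is the line along which they close (so a half turn about z gives the same grasp; the last joint's range is limited). The gripper opens to 87 mm and grips with 3 to 60 N. Pads are 19 mm wide; open, the fingers measure 117 mm over their backs; the gripper's body (75 mm by 190 mm) begins 51 mm behind the grasp point.
Start: joints at [1.046, 0.527, 1.433, -0, 1.181, -0.178], TCP at [0.212, 0.588, 0.237] pointing down, gripper open.
Joint ranges: [-3.08, 3.08], [-0.75, 2.2], [0.22, 2.44], [-1.43, 4.57], [0, 2.65], [-2.85, 2.85]. Speed limits (rad/s): [2.79, 2.79, 3.14, 3.14, 3.14, 3.14].

### API

Orientations are given as a unit quaternion [x, y, z, w].
In Python, from rig import monitor, cams, workorder, robot gives the robot as it stands.
- The arm moves only by the tool send_rows, never from a script. Its argument "moves" is one flat list of numbers, 7 for each row, row after row: the opening, from 0 (shut) to 1 (fully open), then the shift along the world's x, y, z in cm, then the turn, a rotation vector about the world's x, y, z in rad. A call has 1 to 5 rows; each row is the pose to reach, as a shift and turn from the pose commanded when the call began; what a row does not reach only later rows make up. A row lasts 1/12 s, in which the tool goes at most 41.7 mm and 7.16 degrees, less where a joint would pass 70% of its speed; a pose out of reach is approached as far as the arm can. A call with a gripper value outside its range is refused whole. The fingers move at their own pace and stop on an object; "grip_force" is the grip in N (left out, the last holds). Time passes only in rows, so rows that repeat a pose let the fingers close. It gives the time, the measured TCP pose, the force, the opening and the grip force at its end, in the units of the state.
- monitor.get_obs(): the state, without advancing time (a new reading comes with each control period).
- cams.camera(name): name is "scene" or "side" or "wrist"; returns a dict with "pixels" (420x560x3 uint8, blue, green, red), "range_z" (420x560 float32, m along the optical axis (not along the pixel's ray), 0 where there is no reading), "fovy" (degrees; the focal length in pixels is half the picture's height over the tangent of half this angle, whatever the lens; pixels are square), "cx", "cy" (the principal point, pixels), "rvec" (rotation vector, rad) and "tvec" (3), from world to camera coordinates, as OpenCV has them; the wrist camera has in their place "hand_eye" (4x4, takes a point from camera to tool coordinates, whose origin is the TCP and whose axes are the flange's). Camera axes: x right, y down, z forward; pixel columns grow to the right and rows downward; lengths in m; the calibration is good to about 2 mm. The wrist camera is an equidistant fisheye: a pixel r from the principal point sees the ray r / f radians off the axis. A picture is of the moment at which its call begins: read the wrist's pose just before it.
- workorder.hand_in(): hands the job in; it is judged then, once.
The state is a dict: "time": time; "q": joint angles; "joint_velocities": joint speeds; "joint_torque": joint torques, N m; "position": TCP position; "tool_rot": TCP orientation; "ft_force": force on the tool from outside, world axes, zero at the start; "moment": the same for the moment, N m; "grip_width": finger opening in m; "grip_force": force on a finger pad.
Only numpy, scipy, OpenCV 4.12 (cv2) and the standard library are available. Lean on these libraries where they do the work, as an engineer would, in place of code of your own. Each camera call takes 0.05 s, during which the arm holds its last target. There are 200 camera calls.

## Working session

There is one attempt and no reset: what is moved stays moved. The work goes in short steps, Python scripts to look and compute and a tool call to move; the robot and the scene stay as the last step left them, time stands still between calls to the robot, and variables do not carry over. Pictures are saved under pics/ and viewed, at most 14 in all, crops included, and the job is handed in when it is done.

Besides the shell and the picture viewer there is one more tool, called after "Request:" as name(argument=value, ...), one argument or row to a line, values as JSON. send_rows: Moves the arm, as the interface text tells. Its arguments: {"type":"object","properties":{"moves":{"type":"array","items":{"type":"number"}},"grip_force":{"type":"number"}},"required":["moves"]}

```bash
mkdir -p pics; ls; cat > h.py <<'E'
import numpy as np, cv2
from rig import monitor, cams, workorder, robot
from scipy.spatial.transform import Rotation as R
def shot(name,fn=None):
    o=monitor.get_obs(); c=cams.camera(name); c['obs']=o
    if fn: cv2.imwrite('pics/'+fn,c['pixels'])
    np.savez('/tmp/%s.npz'%name,**{k:v for k,v in c.items() if k!='obs'},pos=o['position'],rot=o['tool_rot'])
    return c
def cloud(c):
    """world point for each pixel (fixed cameras)"""
    z=c['range_z'];h,w=z.shape;f=h/2/np.tan(np.radians(float(c['fovy']))/2)
    u,v=np.meshgrid(np.arange(w),np.arange(h))
    P=np.stack([(u-c['cx'])/f*z,(v-c['cy'])/f*z,z],-1)
    Rm=cv2.Rodrigues(np.array(c['rvec'],float))[0]
    return (P-np.array(c['tvec']).ravel())@Rm
def px(c,pts):
    P=cloud(c)
    for u,v in pts: print((u,v),P[v,u].round(4), c['range_z'][v,u])
def load(n): return dict(np.load('/tmp/%s.npz'%n))
E
python3 - <<'E'
from h import *
for n in('scene','side'):
    c=shot(n,n+'0.png')
o=monitor.get_obs();print(o)
E
```

```text
pics
{'time': 0.1, 'q': array([ 1.04548906e+00,  5.28345218e-01,  1.43377473e+00, -3.62318197e-06,
        1.18141353e+00, -1.78516573e-01]), 'joint_velocities': array([-7.94922431e-05, -1.24616790e-03, -3.44849578e-03, -2.00984443e-03,
        3.53033490e-04,  3.81220139e-04]), 'joint_torque': array([-2.44699322e-04, -4.40986705e+01, -1.77149177e+01,  6.34562527e-02,
        5.34042902e-02, -2.38531038e-05]), 'position': array([0.21208478, 0.58723988, 0.23568649]), 'tool_rot': array([ 1.72527008e-01,  9.85004309e-01, -9.11516755e-04, -3.32921243e-04]), 'ft_force': array([-0.49396023, -0.23895795, -0.93152631]), 'moment': array([-0.0450046 , -0.00310061,  0.00175496]), 'grip_force': 0.0, 'grip_width': 0.08711649486620617}
```

View pics/scene0.png

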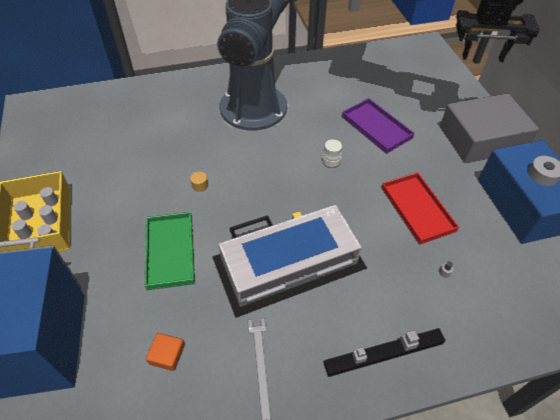

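View pics/side0.png

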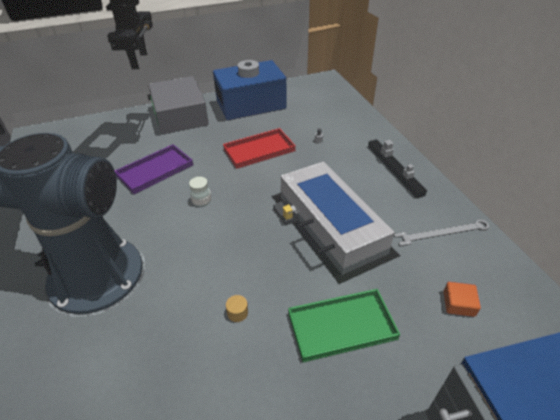

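```bash
python3 - <<'E'
from h import *
for n in('scene','side'):
    c=load(n);P=cloud(c);hsv=cv2.cvtColor(c['pixels'],cv2.COLOR_BGR2HSV)
    print(n)
    for nm,hh,lo in(('green',(50,75),0.),('red',(0,5),0.),('red2',(174,180),0.),('yellow',(18,32),0.015),('purple',(130,160),0),('orange',(5,14),0)):
        m=(hsv[...,0]>=hh[0])&(hsv[...,0]<=hh[1])&(hsv[...,1]>130)&(hsv[...,2]>50)&(P[...,2]>lo)&(P[...,2]<.08)&(P[...,0]>.1)
        k,l,s,ce=cv2.connectedComponentsWithStats(m.astype(np.uint8))
        for i in range(1,k):
            if s[i,4]>12:
                q=P[l==i];r=cv2.minAreaRect(q[:,:2].astype(np.float32))
                print(nm,s[i,4],ce[i].round(),'mean',q.mean(0).round(3),'rect',np.round(r[0],3),np.round(r[1],3),round(r[2],1),'z',np.percentile(q[:,2],[2,98]).round(3))
    m=(P[...,2]>.066)&(P[...,2]<.085)&(P[...,0]>.4)&(P[...,0]<.8)&(abs(P[...,1])<.3)
    k,l,s,ce=cv2.connectedComponentsWithStats(m.astype(np.uint8));i=1+np.argmax(s[1:,4]);q=P[l==i]
    q=q[abs(q[:,2]-np.median(q[:,2]))<.004]
    r=cv2.minAreaRect(q[:,:2].astype(np.float32));print('lid',r,np.median(q[:,2]));print(cv2.boxPoints(r).round(3))
E
```

```text
scene
green 3263 [169. 251.] mean [ 0.465 -0.312  0.007] rect [ 0.465 -0.31 ] [0.108 0.198] 84.1 z [0.001 0.024]
red 2872 [419. 208.] mean [0.494 0.328 0.008] rect [0.492 0.329] [0.198 0.126] 5.4 z [0.001 0.024]
yellow 2221 [ 37. 204.] mean [ 0.273 -0.609  0.046] rect [ 0.299 -0.619] [0.204 0.149] 0.1 z [0.017 0.072]
yellow 214 [199. 180.] mean [ 0.282 -0.21   0.032] rect [ 0.277 -0.21 ] [0.044 0.039] 8.9 z [0.016 0.039]
yellow 35 [296. 214.] mean [0.465 0.004 0.048] rect [0.465 0.005] [0.013 0.018] 3.7 z [0.045 0.05 ]
yellow 115 [ 14. 247.] mean [ 0.397 -0.652  0.05 ] rect [ 0.397 -0.651] [0.062 0.006] 88.6 z [0.041 0.059]
purple 1620 [379. 127.] mean [0.187 0.341 0.009] rect [0.178 0.336] [0.197 0.114] 22.5 z [0.001 0.024]
orange 980 [165. 351.] mean [ 0.722 -0.345  0.033] rect [ 0.718 -0.347] [0.059 0.06 ] 61.0 z [0.011 0.039]
lid ((0.5655049681663513, -0.04096755385398865), (0.1337844282388687, 0.29717156291007996), 8.039460182189941) 0.07653653361828099
[[ 0.478  0.097]
 [ 0.52  -0.197]
 [ 0.653 -0.179]
 [ 0.611  0.116]]
side
red 1315 [257. 148.] mean [0.493 0.329 0.008] rect [0
[... 153 characters left out ...]
256. 137.] mean [0.503 0.377 0.015] rect [0.503 0.378] [0.031 0.008] 17.4 z [0.009 0.02 ]
yellow 37 [287. 208.] mean [0.469 0.005 0.047] rect [0.469 0.005] [0.022 0.015] 81.4 z [0.044 0.05 ]
purple 462 [147. 171.] mean [0.159 0.339 0.005] rect [0.175 0.336] [0.184 0.108] 22.6 z [0.001 0.021]
purple 14 [179. 162.] mean [0.253 0.35  0.004] rect [0.254 0.35 ] [0.027 0.013] 45.9 z [0.002 0.007]
orange 936 [462. 299.] mean [ 0.713 -0.354  0.031] rect [ 0.718 -0.349] [0.06  0.059] 58.5 z [0.01  0.038]
lid ((0.5695191025733948, -0.040951311588287354), (0.1327517032623291, 0.2998945116996765), 7.934138774871826) 0.07637402116011949
[[ 0.483  0.098]
 [ 0.524 -0.199]
 [ 0.656 -0.18 ]
 [ 0.615  0.117]]
```

Request:
send_rows(
  moves=[0, 1.6, -3.8, 1, 0, 0, 0.1, 0, 3.2, -7.6, 2, 0, 0, 0.2, 0, 4.8, -11.4, 3, 0, 0, 0.3, 0, 6.4, -15.2, 3, 0, 0, 0.4, 0, 8, -19, 3, 0, 0, 0.49],
  grip_force=20,
)

```text
time: 0.52
position: [0.2922, 0.3976, 0.2669]
tool_rot: [-0.074, 0.997, 0.0, 0.0]
ft_force: [1.0, -0.3, 0.6]
grip_width: 0.0615
grip_force: 0.0
```

Request:
send_rows(
  moves=[0, 1.6, -3.8, 0, 0, 0, 0, 0, 3.2, -7.6, 0, 0, 0, 0, 0, 4.8, -11.4, 0, 0, 0, 0, 0, 6.4, -15.2, 0, 0, 0, 0, 0, 8, -19, 0, 0, 0, 0],
)

```text
time: 0.93
position: [0.3719, 0.2072, 0.2665]
tool_rot: [-0.072, 0.997, -0.0, -0.0]
ft_force: [1.4, 0.4, 0.1]
grip_width: 0.0282
grip_force: 0.0
```

Request:
send_rows(
  moves=[0, 1.6, -3.8, 0, 0, 0, 0, 0, 3.2, -7.6, 0, 0, 0, 0, 0, 4.8, -11.4, 0, 0, 0, 0, 0, 6.4, -15.2, 0, 0, 0, 0, 0, 8, -19, 0, 0, 0, 0],
)

```text
time: 1.35
position: [0.4519, 0.017, 0.2664]
tool_rot: [-0.071, 0.997, 0.0, -0.0]
ft_force: [0.9, 1.3, 0.5]
grip_width: 0.0017
grip_force: 0.0
```

Request:
send_rows(
  moves=[0, 1, -2.5, -2, 0, 0, 0, 0, 1.8, -5, -5, 0, 0, 0, 0, 1.8, -5, -8, 0, 0, 0, 0, 1.8, -5, -10, 0, 0, 0, 0, 1.8, -5, -10, 0, 0, 0],
)

```text
time: 1.77
position: [0.4668, -0.0308, 0.1628]
tool_rot: [-0.071, 0.997, 0.002, -0.005]
ft_force: [-0.8, 0.6, 0.3]
grip_width: 0.0004
grip_force: 0.0
```

```bash
cat >> h.py <<'E'
def wcloud(c,pos=None,rot=None):
    """world point for each pixel of wrist fisheye; range_z along the optical axis"""
    if 'obs' in c: pos,rot=c['obs']['position'],c['obs']['tool_rot']
    elif pos is None: pos,rot=c['pos'],c['rot']
    z=c['range_z'];h,w=z.shape;f=h/2/np.tan(np.radians(float(c['fovy']))/2)
    u,v=np.meshgrid(np.arange(w)-float(c['cx']),np.arange(h)-float(c['cy']))
    r=np.hypot(u,v)+1e-9;t=np.tan(np.minimum(r/f,1.5))
    P=np.stack([u/r*t*z,v/r*t*z,z],-1)
    H=np.array(c['hand_eye']);P=P@H[:3,:3].T+H[:3,3]
    return P@R.from_quat(rot).as_matrix().T+pos
E
python3 - <<'E'
from h import *
c=shot('wrist','w0.png');print(c['obs']['position'],c['obs']['ft_force'],c['hand_eye'].round(3))
P=wcloud(c);hsv=cv2.cvtColor(c['pixels'],cv2.COLOR_BGR2HSV)
m=(hsv[...,0]>18)&(hsv[...,0]<32)&(hsv[...,1]>130)&(hsv[...,2]>50)&(c['range_z']>0)&(P[...,2]>.01)
k,l,s,ce=cv2.connectedComponentsWithStats(m.astype(np.uint8))
for i in range(1,k):
    if s[i,4]>20:
        q=P[l==i];q=q[q[:,2]>.04] if (q[:,2]>.04).any() else q
        print(s[i],q.mean(0).round(4),q.min(0).round(4),q.max(0).round(4))
E
```

```text
[ 0.46679001 -0.03083646  0.16280949] [-0.76136696  0.62535386  0.34342307] [[ 0.001 -0.956 -0.294  0.08 ]
 [ 1.     0.001 -0.     0.002]
 [ 0.    -0.294  0.956 -0.147]
 [ 0.     0.     0.     1.   ]]
[308 205  25  24 222] [0.462  0.0052 0.0435] [ 0.4584 -0.0022  0.0404] [0.4757 0.0166 0.0466]
[261 282   6  51 146] [ 0.4368 -0.0377  0.2364] [ 0.4317 -0.0388  0.2282] [ 0.4447 -0.0361  0.24  ]
[294 283   5  50 150] [ 0.4354 -0.0288  0.2367] [ 0.4302 -0.0297  0.2284] [ 0.4432 -0.0275  0.24  ]
[ 187  341  190   20 2354] [ 0.4439 -0.0296  0.2458] [ 0.44   -0.0557  0.2408] [ 0.4487 -0.0075  0.2494]
```

View pics/w0.png

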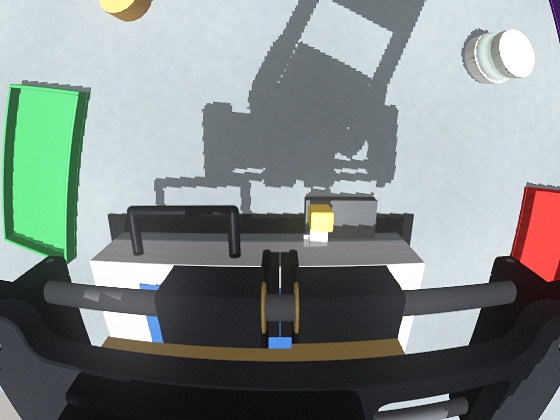

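Request:
send_rows(
  moves=[0, 0, 0, -3, 0, 0, 0, 0, 0, 0, -6, 0, 0, 0, 0, 0, 0, -9, 0, 0, 0, 0, 0, 0, -11, 0, 0, 0, 0, 0, 0, -11.5, 0, 0, 0],
)

```text
time: 2.23
position: [0.4695, -0.0305, 0.0503]
tool_rot: [-0.072, 0.997, 0.0, -0.001]
ft_force: [-0.9, 0.5, -0.2]
grip_width: 0.0005
grip_force: 0.0
```

Request:
send_rows(
  moves=[0, 0, 0, 0, 0, 0, 0, 0, -0.06, 0.4, 0, 0, 0, 0, 0, -0.11, 0.8, 0, 0, 0, 0, 0, -0.17, 1.2, 0, 0, 0, 0, 0, -0.17, 1.2, 0, 0, 0, 0],
)

```text
time: 2.65
position: [0.4684, -0.0182, 0.0528]
tool_rot: [-0.072, 0.997, -0.0, 0.001]
ft_force: [0.0, -0.7, 0.1]
grip_width: 0.0006
grip_force: 0.0
```

Request:
send_rows(
  moves=[0, 0, 0, -0.3, 0, 0, 0, 0, -0.06, 0.4, -0.3, 0, 0, 0, 0, -0.11, 0.8, -0.3, 0, 0, 0, 0, -0.17, 1.2, -0.3, 0, 0, 0, 0, -0.17, 1.2, -0.3, 0, 0, 0],
)

```text
time: 3.07
position: [0.4667, -0.0069, 0.0487]
tool_rot: [-0.072, 0.997, -0.0, 0.0]
ft_force: [-0.6, -3.2, 1.4]
grip_width: 0.0006
grip_force: 1.9
```

Request:
send_rows(
  moves=[0, -0.05, 0.4, 0, 0, 0, 0, 0, -0.1, 0.8, 0, 0, 0, 0, 0, -0.1, 0.8, 0, 0, 0, 0],
)

```text
time: 3.32
position: [0.4658, 0.0007, 0.0487]
tool_rot: [-0.072, 0.997, -0.001, 0.0]
ft_force: [-1.0, -6.4, 1.3]
grip_width: 0.0004
grip_force: 3.2
```

Request:
send_rows(
  moves=[0, -0.03, 0.2, 0, 0, 0, 0, 0, -0.06, 0.4, 0, 0, 0, 0, 0, -0.06, 0.4, 0, 0, 0, 0],
)

```text
time: 3.57
position: [0.4655, 0.0033, 0.0487]
tool_rot: [-0.073, 0.997, -0.001, 0.0]
ft_force: [-1.9, -13.2, 2.6]
grip_width: 0.0008
grip_force: 5.7
```

Request:
send_rows(
  moves=[0, 0.2, -1.5, 0, 0, 0, 0, 0, 0.3, -2.4, 0, 0, 0, 0, 0, 0.3, -2.4, 4, 0, 0, 0, 0, 0.3, -2.4, 8, 0, 0, -0.12, 0, 0.3, -2.4, 12, 0, 0, -0.24],
)

```text
time: 3.98
position: [0.4664, -0.0186, 0.1683]
tool_rot: [0.052, 0.999, 0.001, -0.003]
ft_force: [0.3, 0.3, -0.3]
grip_width: 0.0003
grip_force: 0.0
```

Request:
send_rows(
  moves=[0.1, -0.4, -1, 2, 0, 0, -0.12, 0.3, -0.8, -2, 4, 0, 0, -0.24, 0.5, -1.2, -3, 4, 0, 0, -0.36, 0.5, -1.6, -4, 4, 0, 0, -0.48, 0.5, -2, -5, 4, 0, 0, -0.6],
)

```text
time: 4.4
position: [0.4473, -0.0688, 0.2089]
tool_rot: [0.344, 0.939, 0.0, -0.0]
ft_force: [0.1, 0.1, 0.1]
grip_width: 0.0259
grip_force: 0.0
```

Request:
send_rows(
  moves=[0.5, -0.4, -1, 0, 0, 0, -0.12, 0.5, -0.8, -2, 0, 0, 0, -0.24, 0.5, -1.2, -3, 0, 0, 0, -0.36, 0.5, -1.6, -4, 0, 0, 0, -0.48, 0.5, -2, -4, 0, 0, 0, -0.6],
)

```text
time: 4.82
position: [0.4277, -0.1099, 0.2084]
tool_rot: [0.607, 0.795, 0.0, -0.0]
ft_force: [-0.5, -0.3, -0.5]
grip_width: 0.0432
grip_force: 0.0
```

```bash
python3 - <<'E'
from h import *
c=shot('wrist','w1.png');o=c['obs'];print(o['position'],o['tool_rot'],o['q'],o['ft_force'])
s=shot('scene','s1.png');cv2.imwrite('pics/s1c.png',cv2.resize(s['pixels'][160:320,180:400],None,fx=3,fy=3))
E
```

```text
[ 0.42771086 -0.10992703  0.20835746] [ 6.06946978e-01  7.94742297e-01  1.62443909e-04 -1.45294232e-04] [-5.05892874e-01  3.27498260e-01  1.90678233e+00  4.61654926e-04
  9.07552232e-01 -7.72546627e-01] [-0.45496335 -0.31552968 -0.47798499]
```

View pics/w1.png

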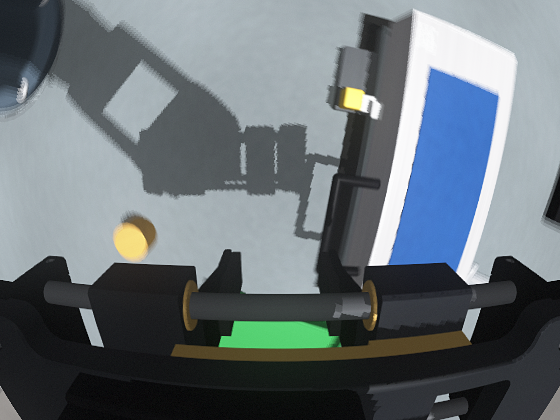

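```bash
python3 - <<'E'
from h import *
c=load('wrist');P=wcloud(c)
for u,v in((341,180),(338,200),(335,220),(331,245),(360,183),(460,90),(400,40),(400,200),(440,230),(510,60)): print((u,v),P[v,u].round(4))
E
```

```text
(341, 180) [ 0.4723 -0.0672  0.0803]
(338, 200) [ 0.4758 -0.0855  0.0781]
(335, 220) [ 0.4788 -0.1038  0.0791]
(331, 245) [ 0.4832 -0.1283  0.0782]
(360, 183) [ 0.491  -0.0655  0.076 ]
(460, 90) [0.5565 0.0473 0.0825]
(400, 40) [0.491  0.0724 0.0707]
(400, 200) [ 0.5288 -0.0682  0.0869]
(440, 230) [ 0.5846 -0.0853  0.0812]
(510, 60) [0.6141 0.108  0.0713]
```

View pics/s1c.png

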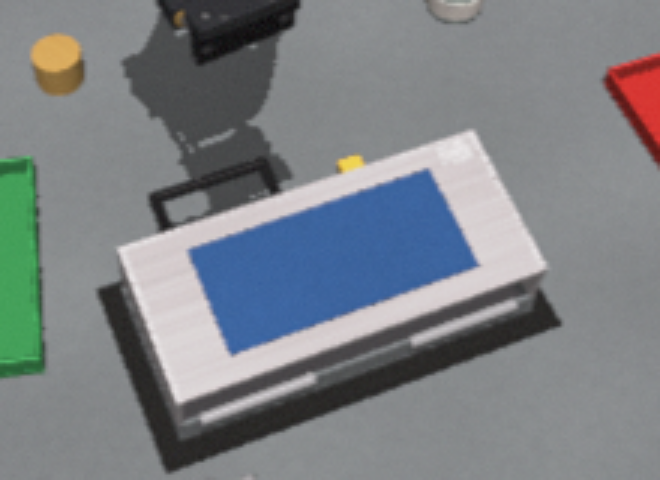

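Request:
send_rows(
  moves=[0.3, 2.5, 0, -3, 0, 0, -0.1, 0.3, 5.1, 0, -6, 0, 0, -0.127, 0.3, 5.1, 0, -8, 0, 0, -0.127, 0.3, 5.1, 0, -8, 0, 0, -0.127],
)

```text
time: 5.25
position: [0.4775, -0.1075, 0.125]
tool_rot: [0.652, 0.758, -0.001, -0.004]
ft_force: [-0.9, 0.2, -0.5]
grip_width: 0.0287
grip_force: 0.0
```

Request:
send_rows(
  moves=[0.3, 0, 0, -2, 0, 0, 0, 0.3, 0, 0, -4, 0, 0, 0, 0.3, 0, 0, -5.9, 0, 0, 0, 0.3, 0, 0, -5.9, 0, 0, 0],
)

```text
time: 5.58
position: [0.4766, -0.1077, 0.0679]
tool_rot: [0.652, 0.758, -0.001, -0.003]
ft_force: [-2.2, -0.3, -0.2]
grip_width: 0.0263
grip_force: 0.0
```

Request:
send_rows(
  moves=[0, 0, 0, 0, 0, 0, 0, 0, 0, 0, 0, 0, 0, 0, 0, 0, 0, 0, 0, 0, 0, 0, 0, 0, 0, 0, 0, 0],
  grip_force=15,
)

```text
time: 5.92
position: [0.4756, -0.1093, 0.0707]
tool_rot: [0.652, 0.758, -0.002, -0.002]
ft_force: [-8.5, -6.1, 3.1]
grip_width: 0.0091
grip_force: 14.9
```

Request:
send_rows(
  moves=[0, 0.62, 0.09, 1.68, 0, 0, 0, 0, 1.42, 0.2, 3.3, 0, 0, 0, 0, 2.38, 0.33, 4.83, 0, 0, 0, 0, 3.48, 0.49, 6.24, 0, 0, 0, 0, 4.74, 0.67, 7.54, 0, 0, 0],
)

```text
time: 6.33
position: [0.5222, -0.1028, 0.1473]
tool_rot: [0.652, 0.758, -0.003, -0.003]
ft_force: [-6.8, -4.1, 5.4]
grip_width: 0.0095
grip_force: 15.0
```

Request:
send_rows(
  moves=[0, 1.38, 0.19, 1.15, 0, 0, 0, 0, 2.86, 0.4, 2.15, 0, 0, 0, 0, 4.45, 0.62, 2.98, 0, 0, 0, 0, 6.11, 0.86, 3.65, 0, 0, 0, 0, 7.83, 1.1, 4.13, 0, 0, 0],
)

```text
time: 6.75
position: [0.6049, -0.0913, 0.1891]
tool_rot: [0.653, 0.757, 0.0, 0.001]
ft_force: [-0.1, -0.9, -0.2]
grip_width: 0.0093
grip_force: 15.0
```

Request:
send_rows(
  moves=[0, 1.77, 0.25, 0.3, 0, 0, 0, 0, 3.55, 0.5, 0.42, 0, 0, 0, 0, 5.34, 0.75, 0.34, 0, 0, 0, 0, 7.11, 1.0, 0.08, 0, 0, 0, 0, 8.84, 1.24, -0.37, 0, 0, 0],
)

```text
time: 7.17
position: [0.6939, -0.0789, 0.1847]
tool_rot: [0.653, 0.757, 0.0, 0.001]
ft_force: [0.1, -0.8, -0.3]
grip_width: 0.0092
grip_force: 15.0
```

Request:
send_rows(
  moves=[0.6, 0, 0, 0, 0, 0, 0, 0.6, 0, 0, 0, 0, 0, 0, 0.6, 0, 0, 1, 0, 0, 0, 0.6, 0, 0, 3, 0, 0, 0, 0.6, 0, 0, 6, 0, 0, 0],
)

```text
time: 7.58
position: [0.6897, -0.0784, 0.2413]
tool_rot: [0.653, 0.757, -0.002, -0.004]
ft_force: [-0.3, -0.1, -0.3]
grip_width: 0.0346
grip_force: 0.0
```

Request:
send_rows(
  moves=[0.5, -2, 1, 3, 0, 0, 0.12, 0.5, -4, 2, 6, 0, 0, 0.24, 0.5, -6, 3, 8, 0, 0, 0.36, 0.5, -8, 4, 9, 0, 0, 0.48, 0.5, -9, 5, 9, 0, 0, 0.6],
)

```text
time: 8.0
position: [0.6007, -0.0286, 0.3377]
tool_rot: [0.398, 0.917, 0.0, 0.003]
ft_force: [-0.6, 0.5, -0.1]
grip_width: 0.0433
grip_force: 0.0
```

Request:
send_rows(
  moves=[0.5, 0, 0, 0, 0, 0, 0.12, 0.5, 0, 0, 0, 0, 0, 0.24, 0.5, 0, 0, 0, 0, 0, 0.36, 0.5, 0, 0, 0, 0, 0, 0.45, 0.5, 0, 0, 0, 0, 0, 0.45],
)

```text
time: 8.42
position: [0.6015, -0.0288, 0.334]
tool_rot: [0.185, 0.983, -0.0, 0.0]
ft_force: [-0.5, 0.1, -0.7]
grip_width: 0.0434
grip_force: 0.0
```

```bash
python3 - <<'E'
from h import *
c=shot('wrist','w2.png');o=c['obs'];print(o['position'],o['tool_rot'],o['q'],o['ft_force'])
E
```

```text
[ 0.60148183 -0.02884321  0.33402598] [ 1.85168084e-01  9.82706855e-01 -6.46700685e-05  1.12798017e-04] [-2.33251069e-01  4.02920976e-01  1.36782102e+00 -1.21012764e-04
  1.37061924e+00 -1.43153754e+00] [-0.49489619  0.06993728 -0.71802785]
```

View pics/w2.png

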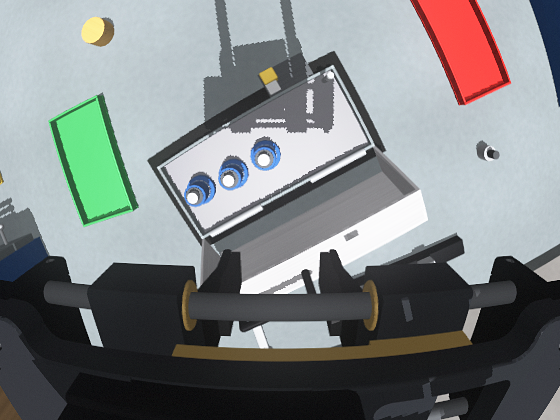

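```bash
cat >> h.py <<'E'
def plungers(c,P=None):
    P=wcloud(c) if P is None else P
    g=c['pixels'].astype(int);m=(g.min(2)>150)&(P[...,2]>.045)&(P[...,2]<.075)&(c['range_z']>0)
    k,l,s,ce=cv2.connectedComponentsWithStats(m.astype(np.uint8))
    for i in range(1,k):
        if 25<s[i,4]<2000:
            q=P[l==i];print(s[i,4],ce[i].round(),np.median(q,0).round(4),np.ptp(q,0).round(3))
E
python3 - <<'E'
from h import *
c=load('wrist');P=wcloud(c);plungers(c,P)
for u,v in((193,197),(229,180),(264,158)): print(P[v,u].round(4))
s=shot('scene');Q=cloud(s);plungers(s,Q)
s=shot('side');Q=cloud(s);plungers(s,Q)
E
```

```text
176 [264. 160.] [ 0.5708 -0.0361  0.0643] [0.022 0.022 0.015]
117 [228. 181.] [ 0.578  -0.0904  0.0649] [0.017 0.018 0.014]
100 [192. 198.] [ 0.5815 -0.1459  0.0647] [0.015 0.02  0.014]
124 [552. 415.] [1.6016 0.53   0.0567] [0.01  0.083 0.03 ]
[ 0.5807 -0.1441  0.0646]
[ 0.578  -0.0888  0.0643]
[ 0.5682 -0.0351  0.0644]
66 [ 45. 192.] [ 0.2395 -0.5909  0.047 ] [0.029 0.027 0.006]
65 [ 20. 205.] [ 0.269  -0.6494  0.0468] [0.033 0.029 0.004]
80 [ 45. 210.] [ 0.298  -0.5899  0.0467] [0.029 0.028 0.005]
73 [ 18. 224.] [ 0.3282 -0.65    0.0468] [0.029 0.028 0.005]
86 [ 43. 229.] [ 0.359  -0.5905  0.0467] [0.03  0.029 0.005]
26 [290. 248.] [ 0.5685 -0.04    0.0663] [0.015 0.012 0.009]
30 [268. 256.] [ 0.5759 -0.0941  0.0665] [0.014 0.014 0.007]
31 [244. 263.] [ 0.5796 -0.1483  0.0671] [0.014 0.014 0.009]
75 [412. 335.] [0.8265 0.1422 0.0644] [0.018 0.018 0.011]
33 [361. 351.] [0.8291 0.0328 0.0586] [0.012 0.011 0.007]
162 [198. 182.] [0.281  0.1589 0.0653] [0.045 0.045 0.007]
```

Request:
send_rows(
  moves=[0, -1.5, -0.4, -4, 0, 0, 0, 0, -3.2, -0.8, -8, 0, 0, 0, 0, -3.2, -0.8, -12, 0, 0, 0, 0, -3.2, -0.8, -16, 0, 0, 0, 0, -3.2, -0.8, -19, 0, 0, 0],
)

```text
time: 8.98
position: [0.569, -0.0367, 0.1401]
tool_rot: [0.187, 0.982, 0.0, -0.002]
ft_force: [0.0, -0.3, 0.1]
grip_width: 0.0177
grip_force: 0.0
```

Request:
send_rows(
  moves=[0, 0, 0, -2, 0, 0, 0, 0, 0, 0, -4, 0, 0, 0, 0, 0, 0, -5, 0, 0, 0, 0, 0, 0, -5.4, 0, 0, 0, 0, 0, 0, -5.4, 0, 0, 0],
)

```text
time: 9.4
position: [0.5707, -0.0369, 0.0882]
tool_rot: [0.186, 0.983, 0.0, -0.001]
ft_force: [0.5, 0.8, -0.8]
grip_width: 0.0004
grip_force: 0.0
```

Request:
send_rows(
  moves=[0, 0, 0, 0, 0, 0, 0, 0, 0, 0, 0, 0, 0, 0],
)

```text
time: 9.57
position: [0.572, -0.0371, 0.0899]
tool_rot: [0.186, 0.983, -0.0, 0.001]
ft_force: [1.3, -0.4, 0.9]
grip_width: 0.0003
grip_force: 0.0
```

Request:
send_rows(
  moves=[0, 0, 0, -0.4, 0, 0, 0, 0, 0, 0, -0.8, 0, 0, 0, 0, 0, 0, -1.1, 0, 0, 0, 0, 0, 0, -1.1, 0, 0, 0],
)

```text
time: 9.9
position: [0.5716, -0.037, 0.0781]
tool_rot: [0.186, 0.983, -0.0, 0.001]
ft_force: [0.2, -0.1, 2.7]
grip_width: 0.0005
grip_force: 1.4
```

Request:
send_rows(
  moves=[0, 0, 0, -0.1, 0, 0, 0, 0, 0, 0, -0.15, 0, 0, 0],
)

```text
time: 10.07
position: [0.5717, -0.037, 0.0773]
tool_rot: [0.186, 0.983, -0.0, 0.001]
ft_force: [-1.8, -0.2, 9.8]
grip_width: 0.0005
grip_force: 4.9
```

Request:
send_rows(
  moves=[0, 0, 0, -0.1, 0, 0, 0, 0, 0, 0, -0.15, 0, 0, 0],
)

```text
time: 10.23
position: [0.5717, -0.037, 0.076]
tool_rot: [0.186, 0.983, -0.0, 0.001]
ft_force: [-0.6, 0.8, 10.6]
grip_width: 0.0006
grip_force: 5.1
```

Request:
send_rows(
  moves=[0, 0, 0, -0.1, 0, 0, 0, 0, 0, 0, -0.15, 0, 0, 0],
)

```text
time: 10.4
position: [0.5717, -0.037, 0.0746]
tool_rot: [0.186, 0.983, -0.0, 0.001]
ft_force: [-0.8, -0.1, 10.9]
grip_width: 0.0006
grip_force: 5.2
```

Request:
send_rows(
  moves=[0, 0, 0, -0.15, 0, 0, 0, 0, 0, 0, -0.25, 0, 0, 0],
)

```text
time: 10.57
position: [0.5718, -0.037, 0.0731]
tool_rot: [0.186, 0.983, -0.0, 0.001]
ft_force: [-4.8, 2.4, 24.9]
grip_width: 0.0001
grip_force: 12.7
```

Request:
send_rows(
  moves=[0, 0, 0, -0.1, 0, 0, 0, 0, 0, 0, -0.2, 0, 0, 0],
)

```text
time: 10.73
position: [0.5719, -0.037, 0.073]
tool_rot: [0.186, 0.983, -0.0, 0.001]
ft_force: [-7.4, 1.3, 37.7]
grip_width: 0.0001
grip_force: 18.6
```

Request:
send_rows(
  moves=[0, 0, 0, 2, 0, 0, 0, 0, 0.3, -2.7, 2.2, 0, 0, 0, 0, 0.5, -5.5, 2.2, 0, 0, 0, 0, 0.5, -5.5, 2, 0, 0, 0, 0, 0.5, -5.5, 1.1, 0, 0, 0],
)

```text
time: 11.15
position: [0.5772, -0.0935, 0.0805]
tool_rot: [0.187, 0.982, -0.0, 0.002]
ft_force: [0.1, -0.0, 0.1]
grip_width: 0.0002
grip_force: 0.0
```

Request:
send_rows(
  moves=[0, 0, 0, 0, 0, 0, 0, 0, 0, 0, -0.15, 0, 0, 0],
)

```text
time: 11.32
position: [0.5752, -0.091, 0.0772]
tool_rot: [0.186, 0.983, 0.0, -0.001]
ft_force: [-0.4, -0.5, 2.2]
grip_width: 0.0003
grip_force: 1.7
```

Request:
send_rows(
  moves=[0, 0, 0, -0.1, 0, 0, 0, 0, 0, 0, -0.2, 0, 0, 0],
)

```text
time: 11.48
position: [0.5753, -0.091, 0.0759]
tool_rot: [0.185, 0.983, -0.0, -0.001]
ft_force: [-1.1, -0.9, 3.1]
grip_width: 0.0001
grip_force: 1.8
```

Request:
send_rows(
  moves=[0, 0, 0, -0.1, 0, 0, 0, 0, 0, 0, -0.15, 0, 0, 0],
)

```text
time: 11.65
position: [0.5753, -0.0911, 0.0744]
tool_rot: [0.186, 0.983, 0.0, -0.001]
ft_force: [-1.8, 0.6, 3.3]
grip_width: 0.0002
grip_force: 1.8
```

Request:
send_rows(
  moves=[0, 0, 0, -0.1, 0, 0, 0, 0, 0, 0, -0.15, 0, 0, 0],
)

```text
time: 11.82
position: [0.5754, -0.0911, 0.0734]
tool_rot: [0.186, 0.983, 0.0, -0.001]
ft_force: [-2.9, 2.2, 10.6]
grip_width: -0.0001
grip_force: 5.1
```

Request:
send_rows(
  moves=[0, 0, 0, -0.15, 0, 0, 0, 0, 0, 0, -0.3, 0, 0, 0, 0, 0, 0, -0.35, 0, 0, 0],
)

```text
time: 12.07
position: [0.5755, -0.0912, 0.0731]
tool_rot: [0.186, 0.983, 0.0, -0.0]
ft_force: [-6.9, 3.2, 30.9]
grip_width: 0.0007
grip_force: 15.2
```

Request:
send_rows(
  moves=[0, 0, 0, 2, 0, 0, 0, 0, 0.3, -2.7, 2.2, 0, 0, 0, 0, 0.6, -5.5, 2.2, 0, 0, 0, 0, 0.6, -5.5, 2, 0, 0, 0, 0, 0.6, -5.5, 1.1, 0, 0, 0],
)

```text
time: 12.48
position: [0.5835, -0.1486, 0.0814]
tool_rot: [0.187, 0.982, -0.0, 0.002]
ft_force: [0.3, 0.1, 0.3]
grip_width: 0.0005
grip_force: 0.0
```

Request:
send_rows(
  moves=[0, 0, 0, 0, 0, 0, 0, 0, 0, 0, -0.15, 0, 0, 0],
)

```text
time: 12.65
position: [0.5819, -0.1462, 0.0786]
tool_rot: [0.186, 0.983, 0.0, -0.0]
ft_force: [-1.2, -1.1, 10.8]
grip_width: 0.0005
grip_force: 5.0
```

Request:
send_rows(
  moves=[0, 0, 0, -0.1, 0, 0, 0, 0, 0, 0, -0.2, 0, 0, 0],
)

```text
time: 12.82
position: [0.5819, -0.1462, 0.0778]
tool_rot: [0.185, 0.983, -0.0, -0.0]
ft_force: [-1.4, -1.5, 11.1]
grip_width: 0.0005
grip_force: 5.1
```

Request:
send_rows(
  moves=[0, 0, 0, -0.1, 0, 0, 0, 0, 0, 0, -0.15, 0, 0, 0],
)

```text
time: 12.98
position: [0.5819, -0.1462, 0.0765]
tool_rot: [0.185, 0.983, -0.0, 0.0]
ft_force: [-2.1, -1.7, 9.5]
grip_width: 0.0007
grip_force: 5.2
```

Request:
send_rows(
  moves=[0, 0, 0, -0.2, 0, 0, 0, 0, 0, 0, -0.4, 0, 0, 0, 0, 0, 0, -0.4, 0, 0, 0],
)

```text
time: 13.23
position: [0.5819, -0.1462, 0.0733]
tool_rot: [0.185, 0.983, -0.0, 0.0]
ft_force: [-2.5, -1.0, 13.8]
grip_width: 0.0006
grip_force: 6.9
```

Request:
send_rows(
  moves=[0, 0, 0, -0.15, 0, 0, 0, 0, 0, 0, -0.25, 0, 0, 0, 0, 0, 0, -0.25, 0, 0, 0],
)

```text
time: 13.48
position: [0.582, -0.1462, 0.0731]
tool_rot: [0.185, 0.983, -0.001, 0.0]
ft_force: [-5.0, -0.4, 27.9]
grip_width: 0.0004
grip_force: 13.6
```

Request:
send_rows(
  moves=[0.2, 0, 0, 3, 0, 0, 0, 0.45, 1, -0.6, 7, 0, 0, 0, 0.45, 3, -1.2, 11, 0, 0, 0, 0.45, 5, -2, 14, 0, 0, 0, 0.45, 5, -2, 14, 0, 0, 0],
)

```text
time: 13.9
position: [0.6395, -0.1689, 0.2169]
tool_rot: [0.185, 0.983, -0.002, 0.009]
ft_force: [1.7, -0.6, 0.4]
grip_width: 0.0261
grip_force: 0.0
```

Request:
send_rows(
  moves=[0.45, 0, 0, 0, 0, 0, 0],
)

```text
time: 13.98
position: [0.6336, -0.1663, 0.2109]
tool_rot: [0.185, 0.983, -0.0, 0.002]
ft_force: [0.3, 0.1, -0.3]
grip_width: 0.0327
grip_force: 0.0
```

```bash
python3 - <<'E'
from h import *
c=shot('wrist','w3.png');o=c['obs'];print(o['position'],o['tool_rot'],o['q'],o['ft_force'],o['grip_width'])
plungers(c)
E
```

```text
[ 0.63358194 -0.16631931  0.21088155] [ 1.85141224e-01  9.82709783e-01 -3.18298098e-04  2.02661675e-03] [-4.27146635e-01  5.94216295e-01  1.38114094e+00  3.80226665e-04
  1.16214739e+00 -1.62566141e+00] [ 0.27728651  0.11347026 -0.32117391] 0.03268209880175075
235 [382.  92.] [ 0.5688 -0.0367  0.0576] [0.017 0.017 0.007]
200 [331. 121.] [ 0.5792 -0.0919  0.0577] [0.016 0.016 0.007]
42 [281. 143.] [ 0.5818 -0.1422  0.0578] [0.007 0.01  0.004]
82 [284. 233.] [ 0.6635 -0.1711  0.0601] [0.011 0.005 0.03 ]
139 [549. 255.] [0.8276 0.146  0.0626] [0.02  0.02  0.016]
```

View pics/w3.png

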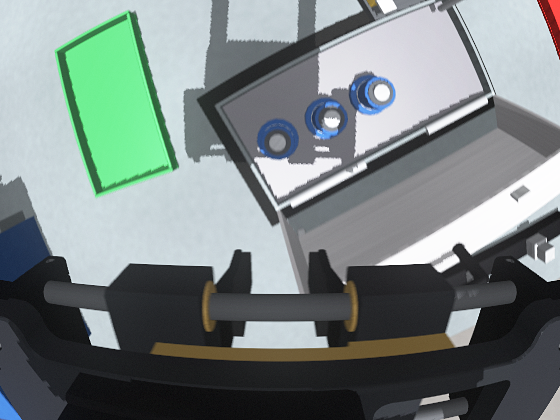

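Request:
send_rows(
  moves=[0.47, -2.5, 1, -2, 0, 0, 0, 0.47, -5.1, 2.1, -5, 0, 0, 0, 0.47, -5.1, 2.1, -9, 0, 0, 0, 0.47, -5.1, 2.1, -11, 0, 0, 0, 0.47, -5.1, 2.1, -11, 0, 0, 0],
)

```text
time: 14.45
position: [0.574, -0.1422, 0.0922]
tool_rot: [0.186, 0.983, 0.002, -0.009]
ft_force: [0.2, -0.4, -0.7]
grip_width: 0.0406
grip_force: 0.0
```

Request:
send_rows(
  moves=[0.47, 0, 0, 0, 0, 0, 0],
)

```text
time: 14.53
position: [0.5782, -0.1442, 0.0964]
tool_rot: [0.186, 0.983, 0.001, -0.004]
ft_force: [-0.6, 0.9, 1.2]
grip_width: 0.0405
grip_force: 0.0
```

Request:
send_rows(
  moves=[0.47, 0, 0, -1.5, 0, 0, 0, 0.47, 0, 0, -3, 0, 0, 0, 0.47, 0, 0, -4.5, 0, 0, 0, 0.47, 0, 0, -5.8, 0, 0, 0, 0.47, 0, 0, -5.8, 0, 0, 0],
)

```text
time: 14.95
position: [0.58, -0.1453, 0.0397]
tool_rot: [0.186, 0.983, 0.0, -0.002]
ft_force: [0.0, 0.2, 0.2]
grip_width: 0.0411
grip_force: 0.0
```

Request:
send_rows(
  moves=[0, 0, 0, 0, 0, 0, 0, 0, 0, 0, 0, 0, 0, 0, 0, 0, 0, 0, 0, 0, 0, 0, 0, 0, 0, 0, 0, 0],
  grip_force=25,
)

```text
time: 15.28
position: [0.5817, -0.1462, 0.0421]
tool_rot: [0.186, 0.983, -0.0, 0.001]
ft_force: [-0.7, 0.4, 1.1]
grip_width: 0.0314
grip_force: 25.0
```

Request:
send_rows(
  moves=[0, 0, 0, 1.5, 0, 0, 0, 0, 0, 0, 3.5, 0, 0, 0, 0, 0, 0, 5.5, 0, 0, 0, 0, -1, -2.4, 7, 0, 0, 0, 0, -2.2, -5, 7, 0, 0, 0],
)

```text
time: 15.7
position: [0.5615, -0.196, 0.1149]
tool_rot: [0.184, 0.983, -0.001, 0.004]
ft_force: [0.6, -1.0, -0.8]
grip_width: 0.0317
grip_force: 25.0
```

Request:
send_rows(
  moves=[0, -1.2, -2.9, 0, 0, 0, 0, 0, -2.4, -5.8, 0, 0, 0, 0, 0, -3.6, -8.7, 0, 0, 0, 0, 0, -5, -11.9, 0, 0, 0, 0, 0, -5, -11.9, 0, 0, 0, 0],
)

```text
time: 16.12
position: [0.5076, -0.3215, 0.1119]
tool_rot: [0.188, 0.982, -0.002, 0.001]
ft_force: [-0.1, 0.6, -1.3]
grip_width: 0.0314
grip_force: 25.0
```

Request:
send_rows(
  moves=[0, 0, 0, -1, 0, 0, 0, 0, 0, 0, -3, 0, 0, 0, 0, 0, 0, -5, 0, 0, 0, 0, 0, 0, -6, 0, 0, 0, 0, 0, 0, -6.5, 0, 0, 0],
)

```text
time: 16.53
position: [0.5081, -0.3126, 0.0439]
tool_rot: [0.185, 0.983, 0.001, -0.002]
ft_force: [-0.1, -0.4, -1.3]
grip_width: 0.0311
grip_force: 25.0
```

Request:
send_rows(
  moves=[0, 0, 0, -0.3, 0, 0, 0, 0, 0, 0, -0.6, 0, 0, 0, 0, 0, 0, -0.6, 0, 0, 0],
)

```text
time: 16.78
position: [0.5093, -0.3147, 0.0401]
tool_rot: [0.186, 0.983, -0.0, 0.0]
ft_force: [-1.1, -0.3, -1.3]
grip_width: 0.031
grip_force: 25.0
```

Request:
send_rows(
  moves=[0, 0, 0, -0.2, 0, 0, 0, 0, 0, 0, -0.2, 0, 0, 0, 0, 0, 0, -0.2, 0, 0, 0],
)

```text
time: 17.03
position: [0.5092, -0.3151, 0.0386]
tool_rot: [0.186, 0.983, -0.0, 0.0]
ft_force: [-0.9, 0.6, -1.5]
grip_width: 0.0313
grip_force: 25.0
```

Request:
send_rows(
  moves=[0.55, 0, 0, 0, 0, 0, 0, 0.55, 0, 0, 0, 0, 0, 0, 0.55, 0, 0, 0, 0, 0, 0, 0.55, 0, 0, 0, 0, 0, 0],
)

```text
time: 17.37
position: [0.5091, -0.3151, 0.0384]
tool_rot: [0.186, 0.983, -0.0, 0.0]
ft_force: [0.5, 0.3, 0.3]
grip_width: 0.0459
grip_force: 0.0
```

Request:
send_rows(
  moves=[0.55, 0, 0, 1.5, 0, 0, 0, 0.55, 0, 0, 4, 0, 0, 0, 0.55, 0, 0, 8, 0, 0, 0, 0.55, 2, 4, 11, 0, 0, 0, 0.55, 4, 8, 14, 0, 0, 0],
)

```text
time: 17.78
position: [0.5404, -0.2545, 0.1667]
tool_rot: [0.188, 0.982, -0.001, 0.001]
ft_force: [0.8, 0.4, -1.0]
grip_width: 0.048
grip_force: 0.0
```

Request:
send_rows(
  moves=[0.47, 1.8, 3.5, 1, 0, 0, 0, 0.47, 3.6, 7, 2, 0, 0, 0, 0.47, 5.5, 10.5, 2, 0, 0, 0, 0.47, 8, 14, 2, 0, 0, 0, 0.47, 8, 14, 2, 0, 0, 0],
)

```text
time: 18.2
position: [0.6235, -0.1066, 0.1854]
tool_rot: [0.183, 0.983, 0.001, 0.002]
ft_force: [-0.4, 0.4, -0.7]
grip_width: 0.0411
grip_force: 0.0
```

Request:
send_rows(
  moves=[0.47, 0, 0, 0, 0, 0, 0, 0.47, 0, 0, 0, 0, 0, 0],
)

```text
time: 18.37
position: [0.6195, -0.1129, 0.1843]
tool_rot: [0.185, 0.983, -0.0, -0.0]
ft_force: [-0.5, -0.6, 0.1]
grip_width: 0.0409
grip_force: 0.0
```

```bash
python3 - <<'E'
from h import *
c=shot('wrist','w4.png');o=c['obs'];print(o['position'],o['tool_rot'],o['ft_force'],o['grip_width'])
plungers(c)
s=shot('scene','s4.png');plungers(s,cloud(s))
E
```

```text
[ 0.61948746 -0.11292373  0.18425892] [ 1.85267027e-01  9.82688080e-01 -2.94465860e-04 -4.22987947e-04] [-0.46569742 -0.64998341  0.10681524] 0.04091675663824834
256 [343.   7.] [0.4686 0.0076 0.046 ] [0.016 0.019 0.003]
266 [339. 129.] [ 0.5711 -0.0379  0.0577] [0.02  0.015 0.008]
68 [499. 133.] [0.6226 0.1169 0.0591] [0.011 0.005 0.03 ]
228 [284. 158.] [ 0.5776 -0.0908  0.0579] [0.014 0.014 0.004]
136 [ 58. 183.] [ 0.5095 -0.313   0.0539] [0.016 0.02  0.007]
127 [458. 199.] [0.6758 0.0572 0.047 ] [0.012 0.076 0.006]
451 [476. 206.] [0.6817 0.067  0.0686] [0.015 0.098 0.016]
42 [462. 326.] [0.8311 0.0388 0.0568] [0.012 0.009 0.003]
149 [334. 146.] [0.281  0.1623 0.0657] [0.051 0.046 0.012]
61 [ 46. 191.] [ 0.2385 -0.5893  0.0469] [0.03  0.028 0.008]
63 [ 20. 205.] [ 0.2687 -0.6484  0.0466] [0.029 0.029 0.005]
74 [ 45. 210.] [ 0.2985 -0.5893  0.0467] [0.031 0.029 0.006]
73 [ 18. 224.] [ 0.3295 -0.6492  0.0467] [0.03  0.029 0.005]
82 [ 44. 229.] [ 0.3584 -0.59    0.0466] [0.032 0.029 0.006]
29 [166. 255.] [ 0.508 -0.316  0.056] [0.016 0.012 0.008]
75 [412. 335.] [0.8263 0.1427 0.0646] [0.019 0.02  0.008]
35 [361. 351.] [0.8289 0.0323 0.0584] [0.013 0.011 0.008]
```

View pics/w4.png

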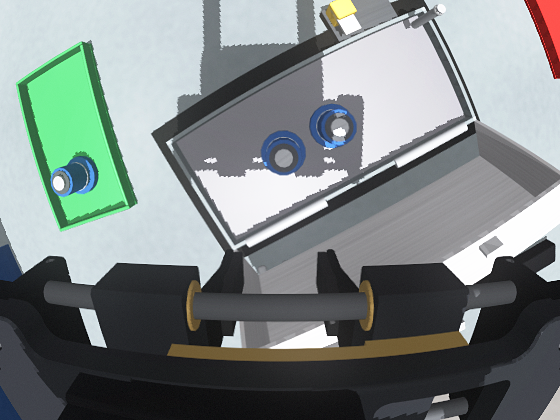

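Request:
send_rows(
  moves=[0.47, -1.7, 2.5, -2, 0, 0, 0, 0.47, -3.4, 5, -4, 0, 0, 0, 0.47, -4.95, 7.55, -6, 0, 0, 0, 0.47, -4.95, 7.55, -8.4, 0, 0, 0, 0.47, -4.95, 7.55, -8.4, 0, 0, 0],
)

```text
time: 18.88
position: [0.5657, -0.037, 0.0968]
tool_rot: [0.186, 0.983, 0.0, -0.005]
ft_force: [-0.5, 0.4, -0.2]
grip_width: 0.0413
grip_force: 0.0
```

Request:
send_rows(
  moves=[0.47, 0, 0, 0, 0, 0, 0, 0.47, 0, 0, 0, 0, 0, 0],
)

```text
time: 19.05
position: [0.5719, -0.0394, 0.1015]
tool_rot: [0.187, 0.982, -0.0, 0.001]
ft_force: [0.1, 0.1, 0.2]
grip_width: 0.0406
grip_force: 0.0
```

Request:
send_rows(
  moves=[0.47, 0, 0, -1.5, 0, 0, 0, 0.47, -0.1, 0.1, -3, 0, 0, 0, 0.47, -0.1, 0.1, -4.5, 0, 0, 0, 0.47, -0.1, 0.1, -5.8, 0, 0, 0, 0.47, -0.1, 0.1, -5.9, 0, 0, 0],
)

```text
time: 19.47
position: [0.57, -0.0379, 0.0411]
tool_rot: [0.187, 0.982, -0.0, 0.0]
ft_force: [0.1, 0.3, 0.2]
grip_width: 0.0409
grip_force: 0.0
```

Request:
send_rows(
  moves=[0, 0, 0, 0, 0, 0, 0, 0, 0, 0, 0, 0, 0, 0, 0, 0, 0, 0, 0, 0, 0, 0, 0, 0, 0, 0, 0, 0],
  grip_force=25,
)

```text
time: 19.8
position: [0.5707, -0.0373, 0.0428]
tool_rot: [0.186, 0.983, -0.0, 0.002]
ft_force: [1.4, -1.6, 2.1]
grip_width: 0.0315
grip_force: 25.0
```

Request:
send_rows(
  moves=[0, 0, 0, 1.5, 0, 0, 0, 0, 0, 0, 3.5, 0, 0, 0, 0, 0, 0, 5.5, 0, 0, 0, 0, -0.7, -1.2, 7.5, 0, 0, 0, 0, -2.2, -4, 8, 0, 0, 0],
)

```text
time: 20.22
position: [0.5505, -0.075, 0.1249]
tool_rot: [0.184, 0.983, 0.0, 0.004]
ft_force: [1.1, -1.2, -2.6]
grip_width: 0.0313
grip_force: 25.0
```

Request:
send_rows(
  moves=[0, -1.7, -3, 0, 0, 0, 0, 0, -3.4, -6, 0, 0, 0, 0, 0, -5.1, -9, 0, 0, 0, 0, 0, -6.8, -12, 0, 0, 0, 0, 0, -8.5, -15, 0, 0, 0, 0],
)

```text
time: 20.63
position: [0.4615, -0.2275, 0.122]
tool_rot: [0.186, 0.983, -0.0, 0.0]
ft_force: [0.9, -1.0, -1.1]
grip_width: 0.0313
grip_force: 25.0
```

Request:
send_rows(
  moves=[0, -1.4, -2.6, 0, 0, 0, 0, 0, -2.8, -5.2, 0, 0, 0, 0, 0, -4.2, -7.7, 0, 0, 0, 0, 0, -4.2, -7.7, -1, 0, 0, 0, 0, -4.2, -7.7, -3, 0, 0, 0],
)

```text
time: 21.05
position: [0.4213, -0.3067, 0.0933]
tool_rot: [0.188, 0.982, -0.002, 0.003]
ft_force: [0.7, 0.6, -1.1]
grip_width: 0.0317
grip_force: 25.0
```

Request:
send_rows(
  moves=[0, 0, 0, -1.5, 0, 0, 0, 0, 0, 0, -3, 0, 0, 0, 0, 0, 0, -4.3, 0, 0, 0, 0, 0, 0, -5, 0, 0, 0, 0, 0, 0, -5, 0, 0, 0],
)

```text
time: 21.47
position: [0.4199, -0.3023, 0.0402]
tool_rot: [0.186, 0.983, 0.001, -0.001]
ft_force: [-0.8, 1.1, -2.3]
grip_width: 0.0315
grip_force: 25.0
```

Request:
send_rows(
  moves=[0, 0, 0, -0.2, 0, 0, 0, 0, 0, 0, -0.2, 0, 0, 0, 0, 0, 0, -0.2, 0, 0, 0],
)

```text
time: 21.72
position: [0.4209, -0.3037, 0.0401]
tool_rot: [0.186, 0.983, -0.0, 0.001]
ft_force: [-0.5, -0.3, -2.1]
grip_width: 0.0313
grip_force: 25.0
```

Request:
send_rows(
  moves=[0.55, 0, 0, 0, 0, 0, 0, 0.55, 0, 0, 0, 0, 0, 0, 0.55, 0, 0, 0, 0, 0, 0, 0.55, 0, 0, 0, 0, 0, 0],
)

```text
time: 22.05
position: [0.4206, -0.3037, 0.0399]
tool_rot: [0.186, 0.983, -0.0, 0.0]
ft_force: [0.2, -0.1, -0.7]
grip_width: 0.046
grip_force: 0.0
```

Request:
send_rows(
  moves=[0.55, 0, 0, 1.5, 0, 0, 0, 0.55, 0, 0, 4, 0, 0, 0, 0.55, 0, 0, 7.5, 0, 0, 0, 0.55, 2, 2, 10.5, 0, 0, 0, 0.55, 4.5, 4.5, 13, 0, 0, 0],
)

```text
time: 22.47
position: [0.4645, -0.2609, 0.171]
tool_rot: [0.188, 0.982, -0.001, 0.001]
ft_force: [0.9, -0.3, -0.5]
grip_width: 0.0479
grip_force: 0.0
```

Request:
send_rows(
  moves=[0.47, 2.6, 2.6, 1, 0, 0, 0, 0.47, 5.2, 5.2, 2, 0, 0, 0, 0.47, 7.8, 7.8, 2, 0, 0, 0, 0.47, 10.4, 10.4, 2, 0, 0, 0, 0.47, 13, 13, 2, 0, 0, 0],
)

```text
time: 22.88
position: [0.5954, -0.1279, 0.1892]
tool_rot: [0.186, 0.983, -0.0, 0.0]
ft_force: [0.0, -1.2, -0.2]
grip_width: 0.0407
grip_force: 0.0
```

Request:
send_rows(
  moves=[0.47, 1.5, 1.5, 0, 0, 0, 0, 0.47, 1.5, 1.5, 0, 0, 0, 0, 0.47, 1.5, 1.5, 0, 0, 0, 0],
)

```text
time: 23.13
position: [0.6096, -0.1133, 0.1883]
tool_rot: [0.184, 0.983, -0.0, -0.0]
ft_force: [-0.6, -0.4, 0.3]
grip_width: 0.0411
grip_force: 0.0
```

```bash
python3 - <<'E'
from h import *
c=shot('wrist','w5.png');o=c['obs'];print(o['position'],o['tool_rot'],o['ft_force'],o['grip_width'])
plungers(c)
s=shot('scene','s5.png');plungers(s,cloud(s))
E
```

```text
[ 0.60964676 -0.11332569  0.18831707] [ 1.84473305e-01  9.82837471e-01 -1.97998329e-04 -2.56924283e-04] [-0.55212299 -0.39909485  0.25396394] 0.04113832623203368
255 [347.  17.] [0.4678 0.0078 0.0461] [0.017 0.018 0.003]
130 [ 42. 109.] [ 0.4199 -0.3017  0.0539] [0.017 0.019 0.006]
62 [499. 143.] [0.6232 0.1172 0.0601] [0.01  0.006 0.028]
294 [288. 170.] [ 0.5791 -0.0916  0.0577] [0.019 0.018 0.008]
33 [290. 182.] [ 0.5916 -0.0937  0.0527] [0.01  0.025 0.003]
40 [496. 186.] [0.6702 0.1091 0.0522] [0.007 0.022 0.01 ]
138 [ 64. 190.] [ 0.5093 -0.3132  0.0539] [0.016 0.019 0.006]
150 [467. 214.] [0.6808 0.0607 0.0609] [0.013 0.08  0.008]
246 [478. 216.] [0.6825 0.0693 0.0704] [0.013 0.082 0.011]
77 [458. 207.] [0.6756 0.0602 0.0472] [0.007 0.044 0.007]
34 [462. 329.] [0.829  0.0396 0.0568] [0.012 0.007 0.003]
163 [333. 145.] [0.2788 0.1605 0.0656] [0.047 0.045 0.013]
67 [ 46. 192.] [ 0.2383 -0.5909  0.0468] [0.03  0.027 0.005]
70 [ 20. 205.] [ 0.2693 -0.6509  0.0466] [0.029 0.03  0.005]
66 [ 44. 210.] [ 0.2986 -0.5903  0.047 ] [0.028 0.031 0.006]
78 [ 18. 224.] [ 0.3284 -0.65    0.047 ] [0.027 0.028 0.006]
77 [ 44. 229.] [ 0.3585 -0.5891  0.0464] [0.029 0.03  0.003]
28 [166. 254.] [ 0.5061 -0.3161  0.0553] [0.015 0.012 0.006]
75 [412. 335.] [0.8271 0.143  0.0642] [0.018 0.019 0.009]
34 [361. 351.] [0.8294 0.0334 0.0587] [0.011 0.012 0.007]
```

View pics/w5.png

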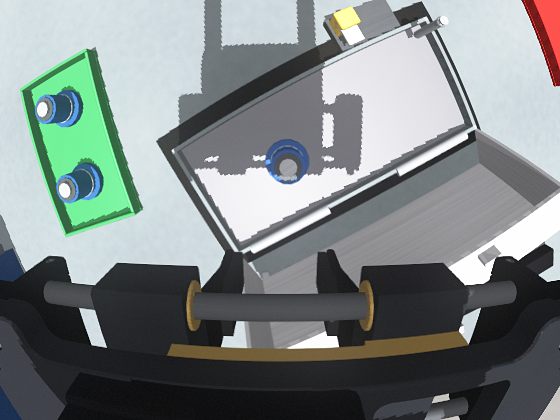

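Request:
send_rows(
  moves=[0.47, -1.6, 1.1, -2, 0, 0, 0, 0.47, -3.2, 2.2, -4.5, 0, 0, 0, 0.47, -3.2, 2.2, -7, 0, 0, 0, 0.47, -3.2, 2.2, -8.7, 0, 0, 0, 0.47, -3.2, 2.2, -8.7, 0, 0, 0],
)

```text
time: 23.65
position: [0.5736, -0.0927, 0.0984]
tool_rot: [0.187, 0.982, 0.001, -0.004]
ft_force: [-0.1, 0.5, 0.9]
grip_width: 0.041
grip_force: 0.0
```

Request:
send_rows(
  moves=[0.47, 0, 0, 0, 0, 0, 0, 0.47, 0, 0, 0, 0, 0, 0],
)

```text
time: 23.82
position: [0.5779, -0.0936, 0.1025]
tool_rot: [0.187, 0.982, -0.0, 0.001]
ft_force: [0.1, -0.7, 0.5]
grip_width: 0.0408
grip_force: 0.0
```

Request:
send_rows(
  moves=[0.47, 0, 0, -1.5, 0, 0, 0, 0.47, 0, 0.2, -3, 0, 0, 0, 0.47, 0, 0.2, -4.5, 0, 0, 0, 0.47, 0, 0.2, -5.8, 0, 0, 0, 0.47, 0, 0.2, -6, 0, 0, 0],
)

```text
time: 24.23
position: [0.5774, -0.0908, 0.0412]
tool_rot: [0.186, 0.983, 0.0, -0.0]
ft_force: [-0.2, -0.4, -0.1]
grip_width: 0.0408
grip_force: 0.0
```

Request:
send_rows(
  moves=[0, 0, 0, 0, 0, 0, 0, 0, 0, 0, 0, 0, 0, 0, 0, 0, 0, 0, 0, 0, 0, 0, 0, 0, 0, 0, 0, 0],
  grip_force=25,
)

```text
time: 24.57
position: [0.5784, -0.091, 0.0428]
tool_rot: [0.186, 0.983, -0.0, 0.001]
ft_force: [0.3, -1.7, 2.3]
grip_width: 0.0312
grip_force: 25.0
```

Request:
send_rows(
  moves=[0, 0, 0, 1.5, 0, 0, 0, 0, 0, 0, 3.5, 0, 0, 0, 0, 0, 0, 5.5, 0, 0, 0, 0, -0.3, 1.4, 7.5, 0, 0, 0, 0, -0.9, 4.4, 8, 0, 0, 0],
)

```text
time: 24.98
position: [0.5723, -0.0496, 0.1252]
tool_rot: [0.188, 0.982, -0.001, 0.005]
ft_force: [1.2, 0.4, -2.1]
grip_width: 0.0315
grip_force: 25.0
```

Request:
send_rows(
  moves=[0, -0.7, 3.3, 0, 0, 0, 0, 0, -1.4, 6.6, 0, 0, 0, 0, 0, -2.1, 9.9, 0, 0, 0, 0, 0, -2.8, 13.2, 0, 0, 0, 0, 0, -3.5, 16.5, 0, 0, 0, 0],
)

```text
time: 25.4
position: [0.5328, 0.1201, 0.122]
tool_rot: [0.186, 0.983, 0.0, 0.0]
ft_force: [0.4, -0.3, -2.4]
grip_width: 0.0314
grip_force: 25.0
```

Request:
send_rows(
  moves=[0, -0.7, 3.3, 0, 0, 0, 0, 0, -1.4, 6.6, 0, 0, 0, 0, 0, -2.1, 9.9, 0, 0, 0, 0, 0, -2.8, 13.2, 0, 0, 0, 0, 0, -3.5, 16.5, 0, 0, 0, 0],
)

```text
time: 25.82
position: [0.4976, 0.2852, 0.1219]
tool_rot: [0.186, 0.983, 0.0, -0.0]
ft_force: [0.3, 0.5, -2.6]
grip_width: 0.0314
grip_force: 25.0
```

Request:
send_rows(
  moves=[0, -0.3, 2.5, 0, 0, 0, 0, 0, -0.5, 4.4, 0, 0, 0, 0, 0, -0.5, 4.4, -1, 0, 0, 0, 0, -0.5, 4.4, -3, 0, 0, 0, 0, -0.5, 4.4, -4, 0, 0, 0],
)

```text
time: 26.23
position: [0.4923, 0.3272, 0.0801]
tool_rot: [0.185, 0.983, -0.001, -0.001]
ft_force: [-1.2, -0.2, -2.9]
grip_width: 0.0313
grip_force: 25.0
```

Request:
send_rows(
  moves=[0, 0, 0, -1.5, 0, 0, 0, 0, 0, 0, -2.8, 0, 0, 0, 0, 0, 0, -3.8, 0, 0, 0, 0, 0, 0, -4.1, 0, 0, 0, 0, 0, 0, -4.1, 0, 0, 0],
)

```text
time: 26.65
position: [0.493, 0.3267, 0.0398]
tool_rot: [0.186, 0.983, -0.001, -0.001]
ft_force: [0.4, 0.4, -2.8]
grip_width: 0.0314
grip_force: 25.0
```

Request:
send_rows(
  moves=[0, 0, 0, -0.2, 0, 0, 0, 0, 0, 0, -0.2, 0, 0, 0, 0, 0, 0, -0.2, 0, 0, 0],
)

```text
time: 26.9
position: [0.4939, 0.3277, 0.039]
tool_rot: [0.186, 0.983, 0.0, 0.0]
ft_force: [0.1, -0.0, -2.0]
grip_width: 0.0309
grip_force: 25.0
```

Request:
send_rows(
  moves=[0.55, 0, 0, 0, 0, 0, 0, 0.55, 0, 0, 0, 0, 0, 0, 0.55, 0, 0, 0, 0, 0, 0, 0.55, 0, 0, 0, 0, 0, 0],
)

```text
time: 27.23
position: [0.4938, 0.3278, 0.039]
tool_rot: [0.186, 0.983, 0.0, 0.0]
ft_force: [-0.9, -0.3, -0.7]
grip_width: 0.0461
grip_force: 0.0
```

Request:
send_rows(
  moves=[0.55, 0, 0, 1.5, 0, 0, 0, 0.55, 0, 0, 4, 0, 0, 0, 0.55, 0, 0, 8, 0, 0, 0, 0.55, 1, -1, 12, 0, 0, 0, 0.55, 3, -3, 15, 0, 0, 0],
)

```text
time: 27.65
position: [0.5217, 0.2995, 0.1911]
tool_rot: [0.184, 0.983, 0.001, -0.0]
ft_force: [0.3, 0.1, -0.3]
grip_width: 0.0478
grip_force: 0.0
```

Request:
send_rows(
  moves=[0.55, 2, -2, 3, 0, 0, 0, 0.55, 2, -4, 6, 0, 0, 0, 0.55, 2, -6, 8, 0, 0, 0, 0.55, 2, -6, 8, 0, 0, 0],
)

```text
time: 27.98
position: [0.5464, 0.2352, 0.2738]
tool_rot: [0.187, 0.982, 0.001, 0.005]
ft_force: [0.9, -0.3, 0.7]
grip_width: 0.048
grip_force: 0.0
```

```bash
python3 - <<'E'
from h import *
c=shot('wrist');s=shot('scene');d=shot('side')
plungers(c)
cv2.imwrite('pics/fin.png',np.hstack([cv2.resize(c['pixels'],(400,300)),cv2.resize(d['pixels'],(400,300))]))
cv2.imwrite('pics/fin2.png',cv2.resize(s['pixels'][100:380,120:480],None,fx=2,fy=2))
E
```

```text
729 [134.  11.] [0.2848 0.1603 0.0639] [0.041 0.045 0.017]
```

View pics/fin.png

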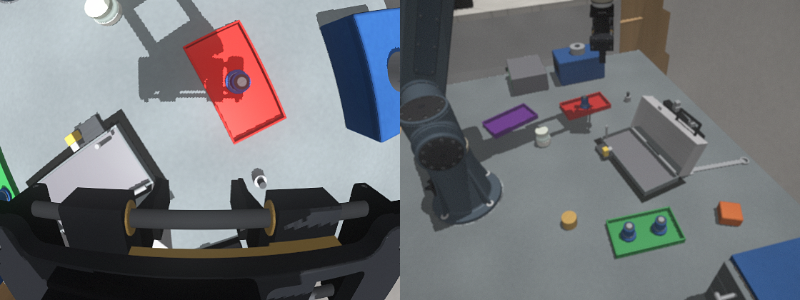

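View pics/fin2.png

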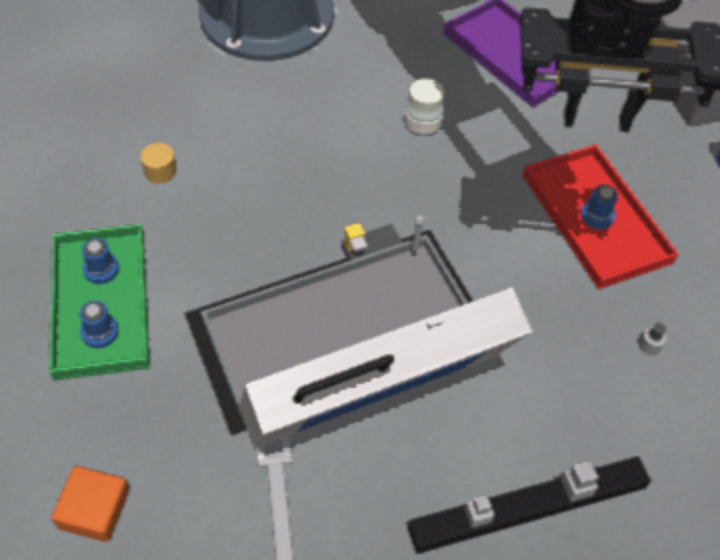

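The case is empty and the lid is open. Two plugs stand upright in the green tray and one in the red.

```bash
python3 -c "
from rig import workorder;print(workorder.hand_in())"
```

```text
the job is handed in; nothing more can be done
None
```

The job is handed in: the latch clicked, the lid stays open, and all three plugs are pressed home and upright, with the two that took about 10 N in the green tray and the one that took about 3 N in the red.

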